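Pin back the belt tensioner of a bench kneader

TASK

The dough kneader's drive belt is off, and its sprung tension wheel has to be locked back before a new belt can go on: stand the red-headed locking pin in the hole of the tensioner's tail plate, swing the tension wheel back against its spring and hold it there until the pin drops fully home. Then ease the arm gently back so that the pin takes the load, and leave it locked. Do not force the pin, do not let the arm snap back, and leave the other things where they are.

Things in the scene. Friction and masses are not known exactly. Their poses are not given: they have to be found in the camera images.
- lock_pin: loose locking pin, 70 g, standing upright in one of the three sockets of the white service block: red round head 24 mm across and 26 mm tall on a steel collar 20 mm across and 4 mm thick, below it a steel shank 10 mm across and 33 mm long with a chamfered end. Origin: centre of the shank's lower end; z runs up to the head, whose middle is 50 mm above the origin, its top 63 mm
- tail_hole (a point): centre of the mouth of the round hole (11.2 mm across, through) in the yellow tail plate of the tensioner (90 x 70 x 18 mm), on its top face, z up; 55 mm from the pivot, opposite the wheel. A pin set in it first stands on the locking plate below with its collar 13 mm above the tail, rides along as the arm turns, and drops by its own weight when the holes meet, its collar then on the tail
- lock_tail: the yellow tail plate, a rigid part of the swing arm. Origin on the pivot axis at the plate's underside (18 mm below its top face); y points from the pivot along the arm to the wheel, z up. 2 mm under it, fixed to the deck and covered from view, lies a flat steel locking plate 16 mm thick with one through hole 12 mm across, also 55 mm from the pivot
- swing_arm (a joint): angle of the tensioner's swing arm in rad: 0 on its rubber rest stop, growing as the wheel is swung back (anticlockwise from above), end stop 0.75. A torsion spring in the hub pulls it to 0: about 0.6 N m at 0 and 1.2 N m at 0.6 (5 to 10 N at the wheel). The holes meet somewhere between 0.24 and 0.60, set differently on every machine and not to be measured from outside
- pivot (a point): top of the swing arm on its pivot axis (vertical), on the machine's deck; fixed. z up
- tension_wheel: black tension wheel, 48 mm across and 26 mm tall, spins freely on an upright axle at the end of the swing arm, 115 mm from the pivot. Origin: centre of its underside, 4 mm above the arm's top face; the arm below it is 28 mm wide and 18 mm thick. It may be gripped from above by its rim; 60 mm free round it at rest
- kneader: stainless base of the bench kneader with its cover and bowl off, 300 x 460 mm, fixed; its open deck is 85 mm above the table and carries two dark pulleys (tops 151 mm, shafts 165 mm above the table) and the tensioner. Origin: centre of its underside; x points away from the robot when its yaw is 0, z up
- service_block: white plastic block 190 x 50 x 40 mm, fixed, with three sockets 64 mm apart along its x axis, 34 mm deep, in which the locking pin and two thumbscrews stand. Origin: centre of its underside
- thumbscrew_a: cover thumbscrew, black knurled head 30 mm across, brass shank, standing in the service block; leave alone. Origin: lower end of its shank
- thumbscrew_b: the other cover thumbscrew, the same; leave alone
- dough_bowl: steel dough bowl 220 mm across, 120 mm tall; leave alone. Origin: centre of its underside
- spanner: steel spanner 200 mm long lying on the table; leave alone. Origin: middle of its underside
- turner: kitchen turner 280 mm long lying on the table; leave alone
- salt_jar: white jar with blue lid, 72 mm across, 110 mm tall; leave alone
- mug: blue mug, 80 mm across, 85 mm tall; leave alone

How it is judged:
On the way, in this order (a step that is already met when the one before it is completed fails the run):
1. the pin stands in the tail hole on the locking plate, tensioner still slack (z of lock_pin in the frame of tail_hole below -0.014 m and horizontal distance between lock_pin and tail_hole below 0.006 m and value of joint swing_arm below 0.1 rad), for 0.2 s.
2. the wheel is swung back and the pin has dropped through into the locking plate (z of lock_pin in the frame of tail_hole below -0.0295 m and value of joint swing_arm above 0.12 rad), for 0.2 s.
At the end, for the whole second after the job is handed in: The pin stands upright (within 0.15 rad) in the tail hole and fully home in the locking plate, its collar within 2.5 mm of the tail plate; the swing arm rests against it, still, at more than 0.12 rad, and nothing is held (z of lock_pin in the frame of tail_hole below -0.0305 m and horizontal distance between lock_pin and tail_hole below 0.004 m and angle between lock_pin's own z axis and vertical below 0.15 rad and value of joint swing_arm above 0.12 rad and velocity of joint swing_arm between -0.05 and 0.05 rad/s and linear speed of lock_pin below 0.02 m/s); the robot touches nothing.
It fails at once if the tail plate and the pin press on one another with more than 45 N (pin forced, or the arm slammed onto it) (contact force between lock_pin and lock_tail above 45 N).
It fails at once if the swing arm snaps back at more than 1 rad/s (115 mm/s at the wheel) (velocity of joint swing_arm below -1 rad/s).
It fails at once if another thing is moved by more than 30 mm (distance of any of thumbscrew_a, thumbscrew_b, dough_bowl, spanner, turner, salt_jar, mug from where it was at the start of the episode above 0.03 m).
It also fails if it takes over 72 s, if anything falls off the work surface, if the arm or the gripper's body presses on something with over 40 N, if the wrist force passes 120 N, or if a joint passes its speed limit or range.

ROBOT

A 6-joint arm with a two-finger parallel gripper is mounted at the origin on the work surface. World frame = base frame: x ahead of the robot, y to its left, z up, the work surface at z = 0. Lengths are in m, angles in rad, forces in N, time in s.
With the tool pointing down it reaches from about 0.25 to 0.775 m from the base axis. Payload 4 kg.
Tool frame: the origin (TCP) lies at the very end of the fingers, on their centre line; the grasp point (between the pads) lies hold_point_z behind it (hold_point_z is the distance from the TCP to the grasp point, in m); z points along the fingers, y is the direction in which the jaws open and shut (so a half turn about z gives the same grasp; the last joint's range is limited). The gripper opens to 94 mm and grips with 3 to 60 N. Pads are 16 mm wide; open, the fingers measure 119 mm over their backs; the gripper's body (75 mm by 177 mm) begins 78 mm behind the grasp point.
Start: joints at [-1.406, 0.087, 1.371, -0, 1.684, -0.103], TCP at [0.146, -0.53, 0.206] pointing down, gripper open.
Joint ranges: [-3.1, 3.1], [-0.76, 2.03], [0.27, 2.55], [-1.08, 4.22], [0.17, 2.65], [-2.57, 2.57]. Speed limits (rad/s): [2.79, 2.79, 3.14, 3.14, 3.14, 3.14].

INTERFACE

Orientations are given as [roll, pitch, yaw] about the fixed x, y, z axes, in that order (R = Rz(yaw) Ry(pitch) Rx(roll)).
In Python, from bench import * gives the robot as it stands.
- The arm moves only by the tool step_arm, never from a script. Its argument "increments" is text: rows parted by semicolons, each of 6 numbers parted by spaces: the shift along the tool's x, y, z in cm, then the turn, a rotation vector about the tool's x, y, z in rad. A call has 1 to 5 rows; each row shifts and turns the commanded pose from where the row before left it, along the tool's axes as they then stand; what a row does not reach is not made up. A row lasts 1/10 s, in which the tool goes at most 50 mm and 8.59 degrees, less where a joint would pass 70% of its speed; a pose out of reach is approached as far as the arm can. A call is refused whole if a number of a shift passes 5 or a number of a turn 0.15, either way. A call with a gripper value outside its range is refused whole. "claw" is the gripper's target within -1 to 1 (shut at 1, half-way at 0, fully open at -1), set as the call begins (left out, the last holds). The fingers move at their own pace and stop on an object; the grip force is fixed at half the most. Time passes only in rows, so rows that do not move let the fingers close. It gives the time, the measured TCP pose, the force and the opening at its end, in the units of the state.
- get_obs(): the state, without advancing time (a new reading comes with each control period).
- snapshot(name): name is "scene" or "top" or "wrist"; returns the picture (400x640x3 uint8, red, green, blue); there is no depth.
- calibration(name): a dict with "camera_matrix" (3x3 intrinsics, pixels), "eye" and "orientation" of the camera in the world; the wrist camera has in their place "tool_from_camera" (4x4, takes a point from camera to tool coordinates, whose origin is the TCP and whose axes are the flange's). Camera axes: x right, y up, looking along -z (the intrinsics and any distortion apply to the point x, -y, -z); pixel columns grow to the right and rows downward; lengths in m; the calibration is good to about 2 mm. A picture is of the moment at which its call begins: read the wrist's pose just before it. calibration takes no time and is no camera call.
- close_job(): hands the job in, once; it reports no verdict.
The state is a dict: "time": time; "joint_positions": joint angles; "qvel": joint speeds; "joint_torque": joint torques, N m; "tool_pos": TCP position; "ee_rot": TCP orientation; "wrist_force": force on the tool from outside, world axes, zero at the start; "wrist_torque": the same for the moment, N m; "width": finger opening in m.
Only numpy, scipy, OpenCV 4.12 (cv2) and the standard library are available. Lean on these libraries where they do the work, as an engineer would, in place of code of your own. Each camera call takes 0.05 s, during which the arm holds its last target. There are 200 camera calls.

## Working session

There is one attempt and no reset: what is moved stays moved. The work goes in short steps, Python scripts to look and compute and a tool call to move; the robot and the scene stay as the last step left them, time stands still between calls to the robot, and variables do not carry over. Pictures are saved under pics/ and viewed, about 8 in all and at most 12, crops included, and the job is handed in when it is done.

Besides the shell and the picture viewer there is one more tool, called after "Emit:" by a JSON object that holds its "api" and its "payload", one argument or row to a line. step_arm: Moves the arm, as the interface text tells. Its arguments: {"type":"object","properties":{"increments":{"type":"string"},"claw":{"type":"number"}},"required":["increments"]}

```bash
mkdir -p pics; python3 - <<'E'
from bench import *
import cv2,numpy as np
o=get_obs();print(o)
for n in("scene","top"):
    im=snapshot(n);cv2.imwrite(f"pics/{n}0.png",im[...,::-1]);print(n,calibration(n))
print(calibration("wrist"))
a=cv2.imread("pics/scene0.png");b=cv2.imread("pics/top0.png")
E
```

```text
{'time': 0.0, 'joint_positions': array([-1.40608330e+00,  8.79601505e-02,  1.37222716e+00, -3.54938156e-05,
        1.68360930e+00, -1.03093178e-01]), 'qvel': array([ 8.69423765e-05,  6.48087632e-05, -2.66158889e-04, -8.31035558e-04,
        1.32424518e-03,  2.90298351e-04]), 'joint_torque': array([-6.96461611e-04, -3.40185750e+01, -3.02426112e+01,  7.17400527e-02,
        3.29566130e-02, -1.63750915e-04]), 'tool_pos': array([ 0.14543615, -0.5298561 ,  0.20431512]), 'ee_rot': array([-3.13939677e+00, -1.91720936e-04,  2.67802035e-01]), 'wrist_force': array([-0.81859005,  0.11802067,  0.22680196]), 'wrist_torque': array([-0.01976477, -0.02505679, -0.01841327]), 'width': 0.09419756535692536}
scene {'camera_matrix': array([[519.28572111,   0.        , 319.18476012],
       [  0.        , 519.28572111, 202.57338323],
       [  0.        ,   0.        ,   1.        ]]), 'eye': array([1.34923691, 0.56600003, 1.28341352]), 'orientation': array([ 0.69132521, -0.01132069,  2.21873025])}
top {'camera_matrix': array([[364.09277336,   0.        , 318.12815228],
       [  0.        , 364.09277336, 196.89811338],
       [  0.        ,   0.        ,   1.        ]]), 'eye': array([ 0.47174159, -0.05262506,  1.19323483]), 'orientation': array([ 0.0514862 ,  0.02050871, -1.56792616])}
{'camera_matrix': array([[307.6914628 ,   0.        , 319.98924659],
       [  0.        , 307.6914628 , 197.35316008],
       [  0.        ,   0.        ,   1.        ]]), 'tool_from_camera': array([[-1.82381743e-04,  9.59880197e-01,  2.80410367e-01,
         8.17216760e-02],
       [ 9.99999982e-01,  1.91677228e-04, -5.72531137e-06,
        -7.46179238e-04],
       [-5.92438950e-05,  2.80410361e-01, -9.59880214e-01,
        -1.79146383e-01],
       [ 0.00000000e+00,  0.00000000e+00,  0.00000000e+00,
         1.00000000e+00]])}
```

View pics/top0.png

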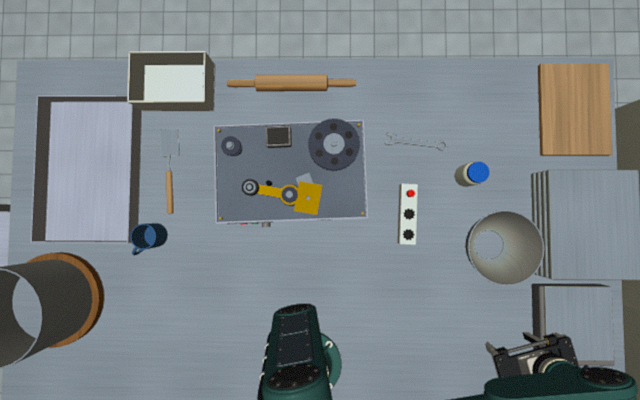

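View pics/scene0.png

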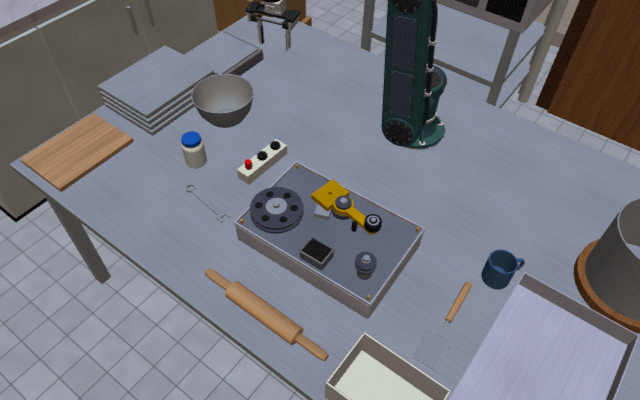

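The top view shows the red pin head at (410,193), the yellow tail around (308,198), the pivot cap at (289,194) and the wheel at (250,187). The scene view shows them at (249,164), (331,194), (343,206) and (373,222).

```bash
cat > h.py <<'E'
from bench import *
import cv2,numpy as np
from scipy.spatial.transform import Rotation as Ro
def pose(n,o=None):
    c=calibration(n)
    if n!="wrist": return c["camera_matrix"],Ro.from_euler("xyz",c["orientation"]).as_matrix(),np.array(c["eye"])
    T=np.eye(4);T[:3,:3]=Ro.from_euler("xyz",o["ee_rot"]).as_matrix();T[:3,3]=o["tool_pos"]
    T=T@c["tool_from_camera"];return c["camera_matrix"],T[:3,:3],T[:3,3]
def ray(P,uv):
    K,R,e=P;d=np.array([(uv[0]-K[0,2])/K[0,0],-(uv[1]-K[1,2])/K[1,1],-1]);d=R@d;return e,d/np.linalg.norm(d)
def onz(P,uv,z):
    e,d=ray(P,uv);return e+d*(z-e[2])/d[2]
def tri(L):
    A=np.zeros((3,3));b=np.zeros(3)
    for P,uv in L:
        e,d=ray(P,uv);M=np.eye(3)-np.outer(d,d);A+=M;b+=M@e
    return np.linalg.solve(A,b)
def proj(P,p):
    K,R,e=P;q=R.T@(np.array(p)-e);return K[0,0]*q[0]/-q[2]+K[0,2],K[1,1]*q[1]/q[2]+K[1,2]
def blobs(im,lo,hi,amin=15):
    m=cv2.inRange(cv2.cvtColor(im,cv2.COLOR_RGB2HSV),lo,hi)
    n,l,s,c=cv2.connectedComponentsWithStats(m)
    return m,[(s[i,4],c[i].round(1),s[i,:4]) for i in range(1,n) if s[i,4]>=amin]
RED=((0,150,80),(8,255,255));YEL=((18,150,80),(30,255,255))
def local(o,p):  # world point -> shift in tool axes, cm
    return Ro.from_euler("xyz",o["ee_rot"]).inv().apply(np.array(p)-o["tool_pos"])*100
E
python3 - <<'E'
from h import *
S,T=pose("scene"),pose("top")
a=cv2.imread("pics/scene0.png")[...,::-1];b=cv2.imread("pics/top0.png")[...,::-1]
for im in(a,b): print([ (x[0],x[1],list(x[2])) for x in blobs(im,*RED)[1]],[(x[0],x[1]) for x in blobs(im,*YEL)[1]])
print("pin",tri([(S,(248.5,164)),(T,(410,193))]))
print("wheel",tri([(S,(373,219)),(T,(250,187))]))
print("piv",tri([(S,(343,201)),(T,(289,194))]))
for n,uv in dict(pin=(410,193),piv=(289,194),wheel=(250,187),tail=(308,198)).items():print(n,onz(T,uv,.1),onz(T,uv,.13))
K=6;c=np.hstack([cv2.resize(b[155:230,225:335],None,fx=K,fy=K,interpolation=2)])
cv2.imwrite("pics/c1.png",c[...,::-1])
E
```

```text
[(np.int32(44), array([248. , 163.7]), [np.int32(245), np.int32(160), np.int32(7), np.int32(9)])] [(np.int32(912), array([336.5, 201. ]))]
[(np.int32(38), array([410.3, 192.8]), [np.int32(407), np.int32(190), np.int32(8), np.int32(7)])] [(np.int32(964), array([297.7, 195.8]))]
pin [ 0.54303182 -0.31500122  0.05847541]
wheel [0.5531376  0.16488775 0.15463995]
piv [0.53521481 0.05357608 0.13340503]
pin [ 0.54020793 -0.30507097  0.1       ] [ 0.53832911 -0.29814347  0.13      ]
piv [0.53661076 0.0577797  0.1       ] [0.53483065 0.05475003 0.13      ]
wheel [0.55761413 0.17604767 0.1       ] [0.55525765 0.16977255 0.13      ]
tail [5.24650479e-01 4.27882149e-04 1.00000000e-01] [ 0.52319858 -0.00102797  0.13      ]
```

View pics/c1.png

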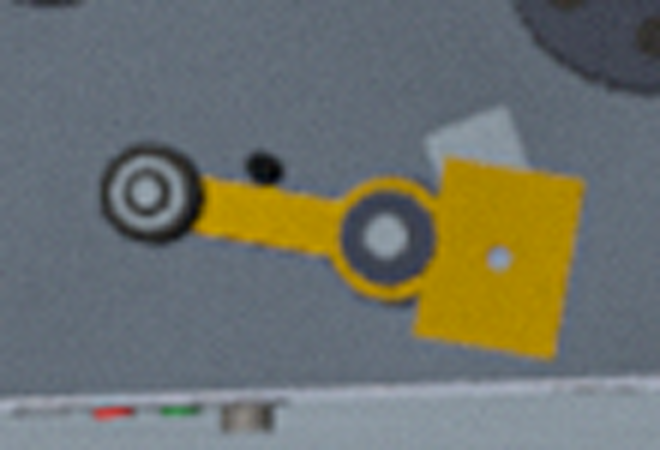

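The crop shows the tail hole at about (308.3,198) in the top view, the wheel axle at (249.7,187) and the pivot cap at (289,194). I'll move over the pin now.

Emit:
{"api": "step_arm", "payload": {
  "increments": "0 0 0 0 0 0.134; 0 0 0 0 0 0.134; 3.9 -2.1 0 0 0 0; 3.9 -2.1 0 0 0 0; 3.9 -2.1 0 0 0 0",
  "claw": -0.2
}}

```text
time: 0.6
tool_pos: [0.2633, -0.4665, 0.2048]
ee_rot: [-3.141, 0.0, -0.002]
wrist_force: [0.7, 0.1, -0.0]
width: 0.058
```

Emit:
{"api": "step_arm", "payload": {
  "increments": "3.9 -2.1 0 0 0 0; 3.9 -2.1 0 0 0 0; 3.9 -2.1 0 0 0 0; 3.9 -2.1 0 0 0 0; 3.9 -2.1 0 0 0 0"
}}

```text
time: 1.1
tool_pos: [0.4588, -0.3612, 0.2049]
ee_rot: [-3.141, 0.001, -0.0]
wrist_force: [-0.4, -0.3, 0.3]
width: 0.0566
```

Emit:
{"api": "step_arm", "payload": {
  "increments": "3.9 -2.1 0 0 0 0; 3.9 -2.1 0 0 0 0; 0 0 0 0 0 0"
}}

```text
time: 1.4
tool_pos: [0.5392, -0.3168, 0.2037]
ee_rot: [-3.139, 0.0, 0.006]
wrist_force: [-0.1, 0.2, 0.0]
width: 0.0565
```

```bash
python3 - <<'E'
from h import *
import bench
print([n for n in dir(bench) if n[0]!='_'], getattr(bench,'hold_point_z',None))
o=get_obs();im=snapshot("wrist");cv2.imwrite("pics/w1.png",im[...,::-1])
print(o["time"],o["tool_pos"],o["ee_rot"],o["width"],o["joint_positions"])
W=pose("wrist",o)
for a,c,bb in blobs(im,*RED)[1]:
    p=onz(W,c,.066);print(a,c,bb,p,local(o,p))
E
```

```text
['IKError', 'calibration', 'close_job', 'get_obs', 'hold_point_z', 'snapshot'] 0.0188
1.4 [ 0.53918091 -0.31679916  0.20368911] [-3.13879494e+00  2.71286362e-04  6.38013716e-03] 0.05650376487435912 [-0.62303452  0.25802094  1.17757579  0.0021218   1.70786186  0.94167   ]
388 [320.5 182.9] [311 171  21  24] [ 0.54405613 -0.31625846  0.066     ] [ 4.91592119e-01 -1.24374706e-02  1.37688666e+01]
```

View pics/w1.png

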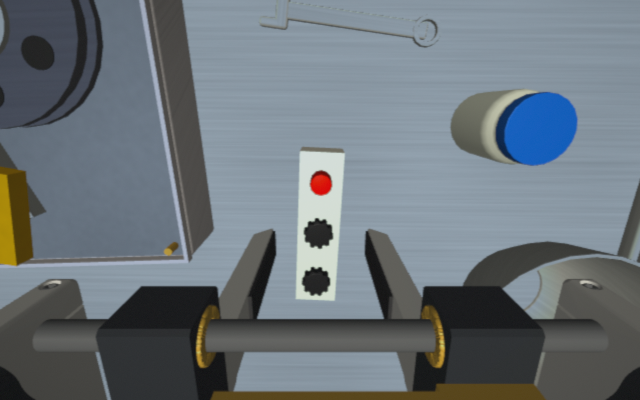

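The wrist view shows the pin's red head at (320.5,183), between the fingers in y and a little further out in x. I'll descend and grip it.

Emit:
{"api": "step_arm", "payload": {
  "increments": "0.4 0 3.8 0 0 0; 0 0 4 0 0 0; 0 0 4 0 0 0; 0 0 2.5 0 0 0; 0 0 1.45 0 0 0"
}}

```text
time: 1.95
tool_pos: [0.5366, -0.3204, 0.0445]
ee_rot: [-3.139, 0.005, -0.002]
wrist_force: [-0.6, 0.4, -0.4]
width: 0.0564
```

Emit:
{"api": "step_arm", "payload": {
  "increments": "0 0 0 0 0 0; 0 0 0 0 0 0; 0 0 0 0 0 0; 0 0 0 0 0 0; 0 0 0 0 0 0",
  "claw": 1
}}

```text
time: 2.45
tool_pos: [0.5409, -0.3186, 0.0506]
ee_rot: [-3.139, -0.003, 0.001]
wrist_force: [-0.2, 6.0, 6.5]
width: 0.0235
```

Emit:
{"api": "step_arm", "payload": {
  "increments": "0 0 -1 0 0 0; 0 0 -2 0 0 0; 0 0 -4 0 0 0; 0 0 -5 0 0 0; 0 0 -4.5 0 0 0"
}}

```text
time: 2.95
tool_pos: [0.5395, -0.3211, 0.2161]
ee_rot: [3.139, -0.001, -0.001]
wrist_force: [-0.0, -0.8, -2.1]
width: 0.023
```

Emit:
{"api": "step_arm", "payload": {
  "increments": "0 -5 -2 0 0 -0.15; 0 -4.5 0 0 0 -0.15; 0 0 0 0 0 0;0 0 0 0 0 0"
}}

```text
time: 3.35
tool_pos: [0.533, -0.2294, 0.2329]
ee_rot: [3.139, -0.001, 0.3]
wrist_force: [0.1, -0.3, -1.7]
width: 0.0233
```

```bash
python3 - <<'E'
from h import *
o=get_obs();im=snapshot("wrist");cv2.imwrite("pics/w2.png",im[...,::-1])
print(o["time"],o["tool_pos"],o["ee_rot"],o["width"],o["wrist_force"])
W=pose("wrist",o)
for a,c,bb in blobs(im,*RED)[1]:
    p=onz(W,c,o["tool_pos"][2]-.02);print(a,c,bb,local(o,p))
print(proj(W,o["tool_pos"]))
E
```

```text
3.35 [ 0.53295544 -0.22941703  0.23286525] [ 3.13864662e+00 -7.61825566e-04  3.00111575e-01] 0.023250667121245114 [ 0.14044956 -0.26214658 -1.73065384]
1545 [320. 245.] [300 220  41  49] [-1.1484585  -0.07513821  1.99891297]
(np.float64(321.1864345142748), np.float64(241.9230244490989))
```

View pics/w2.png

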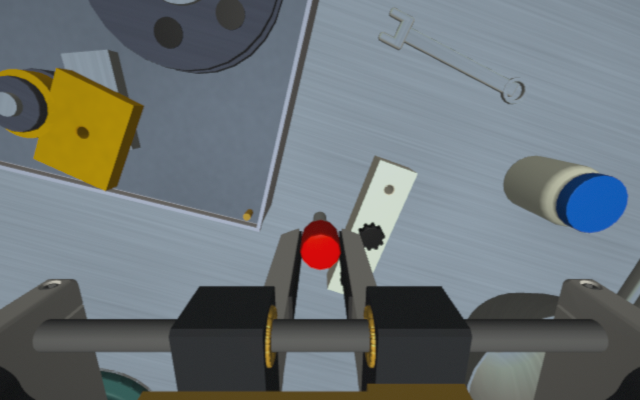

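The wrist view shows the pin held upright. Its head's top disc is at about (320,251), the shank end shows at (320,213), and the tail hole is at (83,132).

```bash
python3 - <<'E'
from h import *
o=get_obs();W=pose("wrist",o);tp=o["tool_pos"]
im=cv2.imread("pics/w2.png")[...,::-1]
m=blobs(im,*RED)[0];r=np.where(m[:,320])[0];print("red rows",r.min(),r.max())
print("top -x edge",local(o,onz(W,(320,r.max()+.5),tp[2]+.0194)))
print("col 320 rows 205-232",[tuple(int(v) for v in im[k,320]) for k in range(205,230)])
for rr in (210,211,212,213): print(rr,local(o,onz(W,(320,rr),tp[2]-.0436)))
# tail hole in this view: dark pixels within yellow
ym=blobs(im,*YEL)[0]
g=im[115:150,65:100].astype(int).sum(2);mm=(ym[115:150,65:100]==0)&(g<260)
n,l,s,c=cv2.connectedComponentsWithStats(mm.astype(np.uint8));print(s,c+[65,115])
for i in range(1,n):
    if s[i,4]>20: print("hole",onz(W,c[i]+[65,115],.121))
S,T=pose("scene"),pose("top")
print("top view hole",onz(T,(308.3,198),.121))
E
```

```text
red rows 220 268
top -x edge [-0.79173751 -0.07548501 -1.94016396]
col 320 rows 205-232 [(139, 153, 164), (141, 155, 167), (139, 154, 166), (141, 155, 167), (140, 154, 166), (136, 149, 160), (121, 130, 136), (88, 90, 87), (82, 82, 78), (83, 83, 79), (84, 84, 79), (83, 84, 79), (83, 84, 78), (84, 81, 76), (87, 69, 65), (96, 31, 28), (97, 15, 11), (97, 14, 12), (98, 14, 10), (98, 14, 11), (99, 13, 11), (100, 15, 12), (99, 11, 10), (101, 14, 10), (102, 16, 11)]
210 [ 0.6615334  -0.07457816  4.35986151]
211 [ 0.58096328 -0.07459219  4.3598609 ]
212 [ 0.50023802 -0.07460623  4.35986029]
213 [ 0.41935717 -0.07462031  4.35985968]
[[   0    0   35   35 1169]
 [  13   13   10    7   56]] [[ 81.99230111 132.03507271]
 [ 82.16071429 131.26785714]]
hole [ 0.52602294 -0.00189722  0.121     ]
top view hole [ 0.52363581 -0.0014771   0.121     ]
```

Emit:
{"api": "step_arm", "payload": {
  "increments": "0 0 0 0 0 -0.1375; 0 0 0 0 0 -0.1375; 0 0 0 0 0 -0.1375; 0 0 0 0 0 -0.1375; 0 0 0 0 0 -0.1375"
}}

```text
time: 3.9
tool_pos: [0.5327, -0.2314, 0.2308]
ee_rot: [-3.141, 0.001, 0.99]
wrist_force: [0.0, -0.1, -0.1]
width: 0.0233
```

Emit:
{"api": "step_arm", "payload": {
  "increments": "0 0 0 0 0 -0.1375; 0 0 0 0 0 -0.1375; 0 0 0 0 0 -0.1375; 4.46 -0.94 0 0 0 0; 4.46 -0.94 0 0 0 0"
}}

```text
time: 4.4
tool_pos: [0.5295, -0.1402, 0.2304]
ee_rot: [-3.14, 0.001, 1.394]
wrist_force: [0.1, 0.7, 0.5]
width: 0.0231
```

Emit:
{"api": "step_arm", "payload": {
  "increments": "4.46 -0.94 0 0 0 0; 4.46 -0.94 0 0 0 0; 4.46 -0.94 1 0 0 0; 0 0 3 0 0 0; 0 0 0 0 0 0"
}}

```text
time: 4.9
tool_pos: [0.5224, -0.0017, 0.187]
ee_rot: [-3.133, 0.002, 1.4]
wrist_force: [0.1, -1.1, -1.3]
width: 0.023
```

Emit:
{"api": "step_arm", "payload": {
  "increments": "0 0 0 0 0 0; 0 0 0 0 0 0"
}}

```text
time: 5.1
tool_pos: [0.5255, -0.0034, 0.1927]
ee_rot: [3.14, 0.0, 1.397]
wrist_force: [0.7, 0.4, -1.7]
width: 0.0231
```

```bash
python3 - <<'E'
from h import *
o=get_obs();im=snapshot("wrist");s=snapshot("scene")
print(o["time"],o["tool_pos"],o["ee_rot"],o["width"],o["wrist_force"])
c=cv2.resize(im[130:280,240:400],None,fx=4,fy=4,interpolation=2)
d=cv2.resize(s[140:260,270:400],None,fx=5,fy=5,interpolation=2)
cv2.imwrite("pics/w3full.png",im[...,::-1]);cv2.imwrite("pics/s3full.png",s[...,::-1])
cv2.imwrite("pics/w3.png",c[...,::-1]);cv2.imwrite("pics/s3.png",d[...,::-1])
E
```

```text
5.1 [ 0.5254503  -0.00338721  0.19273307] [3.13980636e+00 4.24842798e-04 1.39726129e+00] 0.02311256964018356 [ 0.71613923  0.35392619 -1.704168  ]
```

View pics/w3.png

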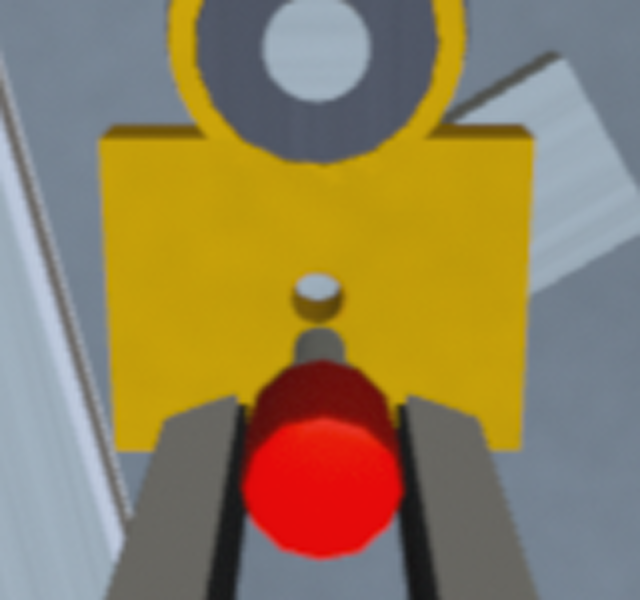

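The crop shows the hole mouth at full-image (319.5,204.4) and the shank end's top edge at (319.9,212). The pin is lined up in y and about 2–3 mm short along tool x. I'll correct that, descend, and look again.

Emit:
{"api": "step_arm", "payload": {
  "increments": "0.25 -0.02 0.6 0 0 0; 0 0 0.6 0 0 0; 0 0 0.3 0 0 0; 0 0 0 0 0 0; 0 0 0 0 0 0"
}}

```text
time: 5.7
tool_pos: [0.5246, 0.0007, 0.1763]
ee_rot: [-3.141, 0.0, 1.4]
wrist_force: [0.2, 0.4, -1.0]
width: 0.0234
```

```bash
python3 - <<'E'
from h import *
o=get_obs();im=snapshot("wrist");s=snapshot("scene")
print(o["time"],o["tool_pos"],o["ee_rot"],o["width"],o["wrist_force"])
c=cv2.resize(im[180:260,280:360],None,fx=7,fy=7,interpolation=2)
d=cv2.resize(s[140:220,290:370],None,fx=7,fy=7,interpolation=2)[:,140:380]
cv2.imwrite("pics/w4.png",np.hstack([c,d])[...,::-1])
E
```

```text
5.7 [0.52462931 0.00068577 0.1763489 ] [-3.14129519e+00  1.37919758e-04  1.39980100e+00] 0.023397278684153946 [ 0.18119704  0.38946568 -0.96612644]
```

View pics/w4.png

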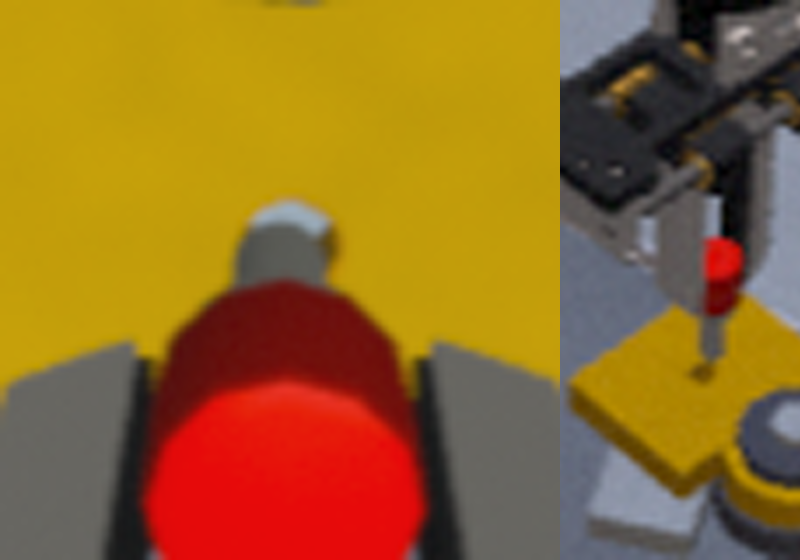

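The wrist crop shows the shank end 1.7 px left of the hole centre, about 1.4 mm in y, and aligned in x to about 1 mm. The scene crop shows the tip a few mm above the hole. I'll correct y and lower gently.

Emit:
{"api": "step_arm", "payload": {
  "increments": "0 0.13 0.2 0 0 0; 0 0 0.2 0 0 0; 0 0 0.2 0 0 0; 0 0 0.2 0 0 0; 0 0 0 0 0 0"
}}

```text
time: 6.3
tool_pos: [0.5258, 0.0005, 0.168]
ee_rot: [-3.141, 0.0, 1.4]
wrist_force: [0.2, 0.1, -0.5]
width: 0.0234
```

Emit:
{"api": "step_arm", "payload": {
  "increments": "0 0 0.2 0 0 0; 0 0 0.2 0 0 0; 0 0 0 0 0 0"
}}

```text
time: 6.6
tool_pos: [0.5261, 0.0004, 0.1645]
ee_rot: [3.141, 0.0, 1.4]
wrist_force: [0.9, 1.2, -0.6]
width: 0.0232
```

Emit:
{"api": "step_arm", "payload": {
  "increments": "0 0 0.2 0 0 0; 0 0 0.2 0 0 0; 0 0 0 0 0 0"
}}

```text
time: 6.9
tool_pos: [0.5265, 0.0004, 0.1636]
ee_rot: [3.139, 0.0, 1.4]
wrist_force: [-3.1, 0.1, 9.1]
width: 0.0231
```

Emit:
{"api": "step_arm", "payload": {
  "increments": "0 -0.07 0 0 0 0; 0 0 0 0 0 0; 0 0 0 0 0 0"
}}

```text
time: 7.2
tool_pos: [0.5262, 0.0004, 0.1637]
ee_rot: [3.137, -0.0, 1.4]
wrist_force: [-2.4, -0.3, 8.1]
width: 0.0234
```

```bash
python3 - <<'E'
from h import *
o=get_obs();im=snapshot("wrist");s=snapshot("scene")
print(o["time"],o["tool_pos"],o["ee_rot"],o["width"],o["wrist_force"])
c=cv2.resize(im[180:260,280:360],None,fx=7,fy=7,interpolation=2)
d=cv2.resize(s[140:220,290:370],None,fx=7,fy=7,interpolation=2)[:,140:380]
cv2.imwrite("pics/w5.png",np.hstack([c,d])[...,::-1])
E
```

```text
7.2 [5.26232956e-01 4.33643755e-04 1.63691697e-01] [ 3.13729304e+00 -5.44281876e-05  1.39986640e+00] 0.023419926105298774 [-2.40233816 -0.27248213  8.08559553]
```

View pics/w5.png

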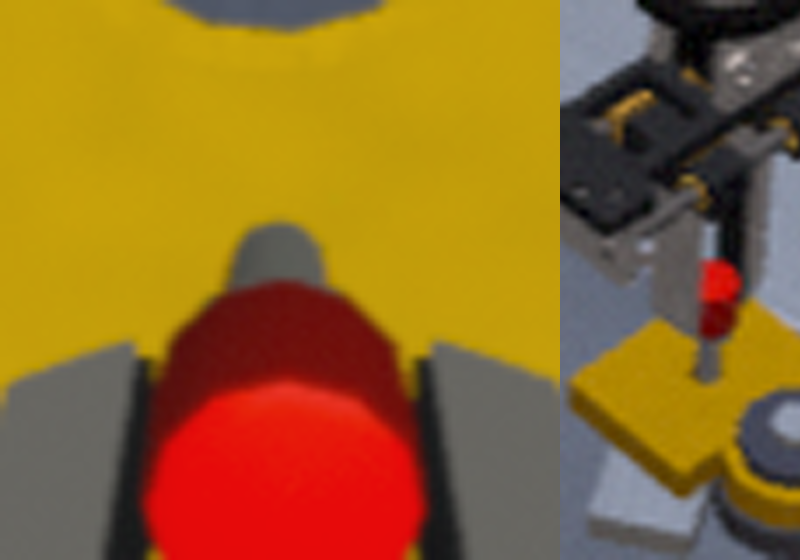

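The crop shows the shank end resting on the tail with the hole fully hidden behind or under it. That puts the hole about 1–2 mm towards tool −x, so I'll search that way under a light load.

Emit:
{"api": "step_arm", "payload": {
  "increments": "0 0 -0.1 0 0 0; -0.08 0 0 0 0 0; 0 0 0 0 0 0"
}}

```text
time: 7.6
tool_pos: [0.5261, 0.0, 0.1639]
ee_rot: [3.138, -0.001, 1.4]
wrist_force: [-1.4, 0.9, 6.5]
width: 0.0236
```

Emit:
{"api": "step_arm", "payload": {
  "increments": "-0.05 0 0 0 0 0; 0 0 0 0 0 0"
}}

```text
time: 7.8
tool_pos: [0.526, -0.0002, 0.1638]
ee_rot: [3.138, -0.001, 1.4]
wrist_force: [-0.0, 0.7, 5.5]
width: 0.0232
```

Emit:
{"api": "step_arm", "payload": {
  "increments": "-0.05 0 0 0 0 0; 0 0 0 0 0 0"
}}

```text
time: 8.0
tool_pos: [0.526, -0.0005, 0.1638]
ee_rot: [3.138, -0.002, 1.4]
wrist_force: [-0.9, 2.5, 5.9]
width: 0.0235
```

Emit:
{"api": "step_arm", "payload": {
  "increments": "-0.06 0 0 0 0 0; 0 0 0 0 0 0"
}}

```text
time: 8.2
tool_pos: [0.526, -0.0008, 0.1638]
ee_rot: [3.138, -0.003, 1.4]
wrist_force: [-0.4, 2.6, 6.9]
width: 0.0235
```

Emit:
{"api": "step_arm", "payload": {
  "increments": "-0.06 0 0 0 0 0; 0 0 0 0 0 0"
}}

```text
time: 8.4
tool_pos: [0.5259, -0.0011, 0.1637]
ee_rot: [3.138, -0.003, 1.401]
wrist_force: [-0.1, 3.1, 5.2]
width: 0.0234
```

Emit:
{"api": "step_arm", "payload": {
  "increments": "0 0 -0.6 0 0 0; 0 0 -0.6 0 0 0; 0 0 0 0 0 0; 0 0 0 0 0 0"
}}

```text
time: 8.8
tool_pos: [0.5248, -0.0026, 0.1735]
ee_rot: [3.142, 0.0, 1.4]
wrist_force: [0.2, -0.6, -0.9]
width: 0.0235
```

```bash
python3 - <<'E'
from h import *
o=get_obs();im=snapshot("wrist");s=snapshot("scene")
print(o["time"],o["tool_pos"],o["ee_rot"],o["width"],o["wrist_force"])
c=cv2.resize(im[190:280,290:350],None,fx=10,fy=6.6,interpolation=2)
c=cv2.resize(im[195:275,290:350],None,fx=7,fy=7,interpolation=2)
d=cv2.resize(s[140:220,310:350],None,fx=7,fy=7,interpolation=2)
cv2.imwrite("pics/w6.png",np.hstack([c,d])[...,::-1]);cv2.imwrite("pics/w6f.png",im[...,::-1])
E
```

```text
8.8 [ 0.52482733 -0.00257472  0.17347581] [3.14156940e+00 3.06128286e-04 1.39962649e+00] 0.023511707131352335 [ 0.18587644 -0.62446917 -0.87760227]
```

View pics/w6.png

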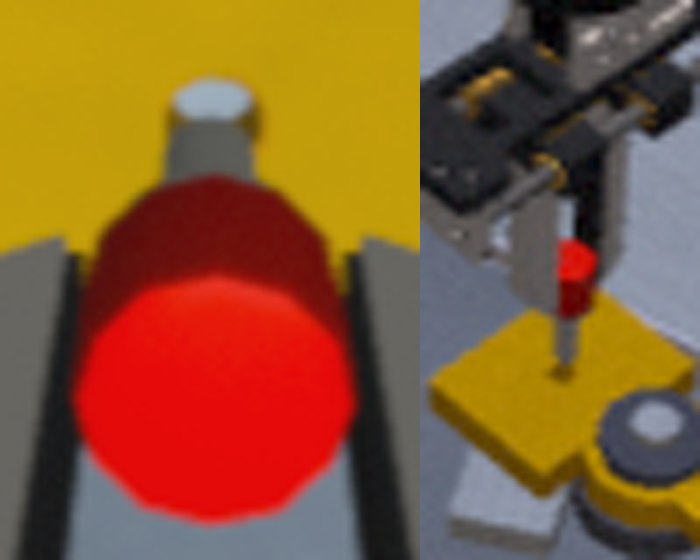

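The crop shows the hole centre at about (320.7,212.2) and the shank centre at about (319.9,218). The hole is now about 1.2 mm towards +x and 0.6 mm towards +y, so I'll correct and lower again.

Emit:
{"api": "step_arm", "payload": {
  "increments": "0.11 0.06 0.2 0 0 0; 0 0 0.3 0 0 0; 0 0 0.2 0 0 0; 0 0 0.2 0 0 0; 0 0 0 0 0 0"
}}

```text
time: 9.4
tool_pos: [0.5253, -0.0014, 0.164]
ee_rot: [-3.141, 0.0, 1.4]
wrist_force: [0.5, 0.6, -0.9]
width: 0.023
```

Emit:
{"api": "step_arm", "payload": {
  "increments": "0 0 0.2 0 0 0; 0 0 0.2 0 0 0; 0 0 0 0 0 0"
}}

```text
time: 9.7
tool_pos: [0.5256, -0.0019, 0.1607]
ee_rot: [3.141, 0.001, 1.4]
wrist_force: [-0.9, -1.9, 0.1]
width: 0.0234
```

It's entering the hole (z below the earlier contact height, no axial force). I'll keep lowering.

Emit:
{"api": "step_arm", "payload": {
  "increments": "-0.04 -0.02 0.2 0 0 0; 0 0 0.2 0 0 0; 0 0 0.2 0 0 0; 0 0 0 0 0 0"
}}

```text
time: 10.1
tool_pos: [0.5252, -0.002, 0.154]
ee_rot: [-3.141, 0.001, 1.4]
wrist_force: [-0.5, -2.7, -1.4]
width: 0.0229
```

Emit:
{"api": "step_arm", "payload": {
  "increments": "0 0 0.2 0 0 0; 0 0 0.2 0 0 0; 0 0 0.2 0 0 0; 0 0 0 0 0 0"
}}

```text
time: 10.5
tool_pos: [0.5252, -0.002, 0.1482]
ee_rot: [-3.141, 0.001, 1.4]
wrist_force: [-0.6, -3.2, -0.1]
width: 0.0233
```

Emit:
{"api": "step_arm", "payload": {
  "increments": "-0.06 0 0.2 0 0 0; 0 0 0.15 0 0 0; 0 0 0 0 0 0"
}}

```text
time: 10.8
tool_pos: [0.5252, -0.0022, 0.1446]
ee_rot: [-3.141, -0.0, 1.4]
wrist_force: [-0.2, -2.5, -1.0]
width: 0.0236
```

Emit:
{"api": "step_arm", "payload": {
  "increments": "0 0 0 0 0 0; 0 0 0 0 0 0; 0 0 0 0 0 0",
  "claw": 0.15
}}

```text
time: 11.1
tool_pos: [0.5253, -0.0019, 0.1451]
ee_rot: [3.141, -0.001, 1.4]
wrist_force: [0.6, -0.2, 0.1]
width: 0.0395
```

Emit:
{"api": "step_arm", "payload": {
  "increments": "0 0 -2 0 0 0; 0 0 -3 0 0 0; 0 0 -3 0 0 0; 0 0 0 0 0 0"
}}

```text
time: 11.5
tool_pos: [0.5276, -0.0023, 0.2305]
ee_rot: [3.132, -0.001, 1.4]
wrist_force: [-0.4, -0.3, 0.3]
width: 0.0401
```

```bash
python3 - <<'E'
from h import *
o=get_obs();im=snapshot("wrist");s=snapshot("scene");t=snapshot("top")
print(o["time"],o["tool_pos"],o["ee_rot"],o["width"],o["wrist_force"])
cv2.imwrite("pics/w7.png",im[...,::-1]);cv2.imwrite("pics/s7f.png",s[...,::-1]);cv2.imwrite("pics/t7f.png",t[...,::-1])
c=im[:300,160:480]; d=cv2.resize(s[150:250,300:400],None,fx=4,fy=4,interpolation=2)[:300]
cv2.imwrite("pics/w7c.png",np.hstack([c,d])[...,::-1])
W=pose("wrist",o)
for a,cc,bb in blobs(im,*RED)[1]: print("red",a,cc,bb,onz(W,cc,.155))
S=pose("scene")
for a,cc,bb in blobs(s,*RED)[1]: print("sred",a,cc,bb)
print("expect scene head mid stage1/down",proj(S,(.5255,-.001,.151)),proj(S,(.5255,-.001,.138)))
E
```

```text
11.5 [ 0.52763344 -0.00227222  0.23048002] [ 3.13157514e+00 -1.09905979e-03  1.40017762e+00] 0.040081862466997735 [-0.36085447 -0.31385494  0.30043479]
red 643 [315.5 204.4] [303 189  26  31] [5.24335336e-01 1.66779537e-04 1.55000000e-01]
sred 59 [330.  185.6] [327 181   7  11]
expect scene head mid stage1/down (np.float64(330.27740480204886), np.float64(186.27872455413)) (np.float64(330.1540179282708), np.float64(189.21807184194006))
```

View pics/w7c.png

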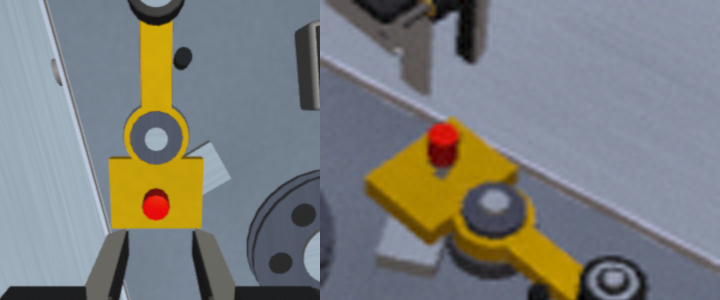

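The pin stands upright in the tail hole on the plate, with its scene-view centroid at (330,185.6). Next I'll go to the wheel.

Emit:
{"api": "step_arm", "payload": {
  "increments": "4.3 0 0 0 0 0; 4.3 0 0 0 0 0; 4.3 0 0 0 0 0; 4.1 0 0 0 0 0; 0 0 0 0 0 0",
  "claw": -0.5
}}

```text
time: 12.15
tool_pos: [0.5531, 0.1696, 0.2219]
ee_rot: [-3.137, -0.0, 1.406]
wrist_force: [0.2, -0.2, 0.2]
width: 0.0698
```

Emit:
{"api": "step_arm", "payload": {
  "increments": "0 0 0 0 0 0"
}}

```text
time: 12.25
tool_pos: [0.5532, 0.1657, 0.2227]
ee_rot: [-3.138, 0.002, 1.402]
wrist_force: [-0.5, 0.3, -0.4]
width: 0.0703
```

```bash
python3 - <<'E'
from h import *
o=get_obs();im=snapshot("wrist")
print(o["time"],o["tool_pos"],o["ee_rot"],o["width"])
W=pose("wrist",o);print("expected wheel top px",proj(W,(.5538,.166,.151)))
g=cv2.cvtColor(im,cv2.COLOR_RGB2GRAY)
print(cv2.HoughCircles(g[150:330,250:390],cv2.HOUGH_GRADIENT,1.5,20,param1=100,param2=20,minRadius=18,maxRadius=40))
cv2.imwrite("pics/w8.png",im[...,::-1])
E
```

```text
12.25 [0.55323335 0.16565667 0.22269989] [-3.13793562e+00  2.01909996e-03  1.40170791e+00] 0.07034447953797628
expected wheel top px (np.float64(321.49240525014767), np.float64(207.0353330216623))
[[[ 71.25      56.25      19.8     ]
  [ 71.25     137.25      29.25    ]
  [ 95.25      98.25      39.15    ]
  [ 51.75      98.25      37.5     ]
  [ 38.25     134.25      32.55    ]
  [ 71.25     167.25      30.900002]
  [117.75     114.75      34.2     ]
  [ 92.25     122.25      37.5     ]
  [ 32.25     108.75      30.900002]]]
```

View pics/w8.png

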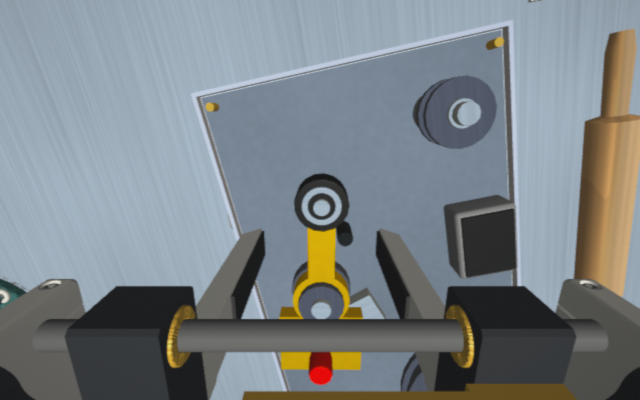

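The wrist view shows the wheel axle at (321,207), exactly as predicted, and the pin still standing at (320,374). I'll descend and grip the wheel.

Emit:
{"api": "step_arm", "payload": {
  "increments": "0 0 4 0 0 0; 0 0 3 0 0 0; 0 0 1.5 0 0 0; 0 0 0.7 0 0 0; 0 0 0 0 0 0"
}}

```text
time: 12.8
tool_pos: [0.554, 0.1643, 0.1326]
ee_rot: [-3.141, 0.001, 1.399]
wrist_force: [-0.6, -0.5, 0.5]
width: 0.0707
```

Emit:
{"api": "step_arm", "payload": {
  "increments": "0 0 0 0 0 0; 0 0 0 0 0 0; 0 0 0 0 0 0; 0 0 0 0 0 0; 0 0 0 0 0 0",
  "claw": 1
}}

```text
time: 13.3
tool_pos: [0.5541, 0.1655, 0.1344]
ee_rot: [3.141, -0.001, 1.4]
wrist_force: [-3.8, 0.1, 5.3]
width: 0.0471
```

```bash
cat > pin.py <<'E'
from h import *
o=get_obs();s=snapshot("scene");S=pose("scene");P=np.array([.5345,.054])
w=o["tool_pos"][:2]-P;th=np.arctan2(w[1],w[0])
print("t",o["time"],"tcp",o["tool_pos"].round(4),"F",o["wrist_force"].round(1),"w",round(o["width"],4),"ang",round(th-1.401,3),"rad",round(np.hypot(*w),4))
a=1.401+np.pi+(th-1.401);h=P+.055*np.array([np.cos(a),np.sin(a)])
print("red",[(x[0],x[1]) for x in blobs(s,*RED)[1]],"up/down",np.round(proj(S,(*h,.151)),1),np.round(proj(S,(*h,.138)),1))
E
python3 pin.py
```

```text
t 13.3 tcp [0.5541 0.1655 0.1344] F [-3.8  0.1  5.3] w 0.0471 ang -0.004 rad 0.1132
red [(np.int32(64), array([330.2, 185.7]))] up/down [330.6 186.3] [330.5 189.2]
```

Gripped (0.047), and the pin hasn't moved. I'll swing the wheel back along its arc.

Emit:
{"api": "step_arm", "payload": {
  "increments": "-0.003 -0.23 0 0 0 0; -0.007 -0.23 0 0 0 0; -0.012 -0.23 0 0 0 0; -0.016 -0.23 0 0 0 0; -0.02 -0.23 0 0 0 0"
}}

```text
time: 13.85
tool_pos: [0.5457, 0.1666, 0.1344]
ee_rot: [3.134, -0.002, 1.399]
wrist_force: [5.9, 0.1, 3.0]
width: 0.0472
```

Emit:
{"api": "step_arm", "payload": {
  "increments": "-0.025 -0.23 0 0 0 0; -0.03 -0.23 0 0 0 0; -0.034 -0.23 0 0 0 0; -0.039 -0.225 0 0 0 0; 0 0 0 0 0 0"
}}

```text
time: 14.35
tool_pos: [0.5364, 0.1672, 0.1345]
ee_rot: [3.134, -0.003, 1.4]
wrist_force: [6.3, 0.9, 2.3]
width: 0.0474
```

```bash
python3 pin.py
```

```text
t 14.35 tcp [0.5364 0.1672 0.1345] F [6.3 0.9 2.3] w 0.0474 ang 0.153 rad 0.1132
red [(np.int32(63), array([327.9, 187.3]))] up/down [328.6 187.9] [328.5 190.9]
```

Emit:
{"api": "step_arm", "payload": {
  "increments": "-0.04 -0.225 0 0 0 0; -0.045 -0.225 0 0 0 0; -0.05 -0.225 0 0 0 0; 0 0 0 0 0 0"
}}

```text
time: 14.8
tool_pos: [0.5298, 0.1671, 0.1345]
ee_rot: [3.134, -0.003, 1.4]
wrist_force: [7.7, 0.2, 2.4]
width: 0.0469
```

```bash
python3 pin.py
```

```text
t 14.8 tcp [0.5298 0.1671 0.1345] F [7.7 0.2 2.4] w 0.0469 ang 0.212 rad 0.1132
red [(np.int32(58), array([327. , 188.2]))] up/down [328.  188.6] [327.9 191.5]
```

Emit:
{"api": "step_arm", "payload": {
  "increments": "-0.025 -0.11 0 0 0 0; -0.025 -0.11 0 0 0 0; -0.026 -0.11 0 0 0 0; 0 0 0 0 0 0"
}}

```text
time: 15.25
tool_pos: [0.5266, 0.167, 0.1345]
ee_rot: [3.133, -0.003, 1.4]
wrist_force: [7.4, 1.0, 2.7]
width: 0.0478
```

```bash
python3 pin.py
```

```text
t 15.25 tcp [0.5266 0.167  0.1345] F [7.4 1.  2.7] w 0.0478 ang 0.24 rad 0.1132
red [(np.int32(59), array([326.9, 188.6]))] up/down [327.7 188.9] [327.6 191.9]
```

Emit:
{"api": "step_arm", "payload": {
  "increments": "-0.028 -0.11 0 0 0 0; -0.029 -0.11 0 0 0 0; -0.03 -0.11 0 0 0 0; 0 0 0 0 0 0"
}}

```text
time: 15.7
tool_pos: [0.5233, 0.1667, 0.1345]
ee_rot: [3.133, -0.003, 1.4]
wrist_force: [7.6, 0.5, 1.2]
width: 0.0472
```

```bash
python3 pin.py
```

```text
t 15.7 tcp [0.5233 0.1667 0.1345] F [7.6 0.5 1.2] w 0.0472 ang 0.269 rad 0.1132
red [(np.int32(58), array([326.4, 189. ]))] up/down [327.4 189.3] [327.3 192.2]
```

Emit:
{"api": "step_arm", "payload": {
  "increments": "-0.031 -0.11 0 0 0 0; -0.032 -0.11 0 0 0 0; -0.033 -0.11 0 0 0 0; 0 0 0 0 0 0"
}}

```text
time: 16.15
tool_pos: [0.52, 0.1663, 0.1345]
ee_rot: [3.133, -0.003, 1.399]
wrist_force: [7.8, 1.1, 2.1]
width: 0.0475
```

```bash
python3 pin.py
```

```text
t 16.15 tcp [0.52   0.1663 0.1345] F [7.8 1.1 2.1] w 0.0475 ang 0.299 rad 0.1132
red [(np.int32(63), array([326. , 189.6]))] up/down [327.1 189.7] [327.  192.6]
```

Emit:
{"api": "step_arm", "payload": {
  "increments": "-0.035 -0.11 0 0 0 0; -0.036 -0.11 0 0 0 0; -0.037 -0.11 0 0 0 0; 0 0 0 0 0 0"
}}

```text
time: 16.6
tool_pos: [0.5166, 0.1658, 0.1345]
ee_rot: [3.133, -0.003, 1.399]
wrist_force: [8.5, 0.3, 1.5]
width: 0.0473
```

```bash
python3 pin.py
```

```text
t 16.6 tcp [0.5166 0.1658 0.1345] F [8.5 0.3 1.5] w 0.0473 ang 0.328 rad 0.1133
red [(np.int32(62), array([326. , 190.1]))] up/down [326.8 190. ] [326.7 193. ]
```

Emit:
{"api": "step_arm", "payload": {
  "increments": "-0.038 -0.108 0 0 0 0; -0.039 -0.108 0 0 0 0; -0.04 -0.108 0 0 0 0; 0 0 0 0 0 0"
}}

```text
time: 17.05
tool_pos: [0.5133, 0.1653, 0.1345]
ee_rot: [3.133, -0.003, 1.399]
wrist_force: [8.7, 0.7, 1.4]
width: 0.0474
```

```bash
python3 pin.py
```

```text
t 17.05 tcp [0.5133 0.1653 0.1345] F [8.7 0.7 1.4] w 0.0474 ang 0.358 rad 0.1133
red [(np.int32(62), array([325.6, 190.4]))] up/down [326.6 190.4] [326.5 193.3]
```

Emit:
{"api": "step_arm", "payload": {
  "increments": "-0.041 -0.107 0 0 0 0; -0.042 -0.107 0 0 0 0; -0.043 -0.106 0 0 0 0; 0 0 0 0 0 0"
}}

```text
time: 17.5
tool_pos: [0.51, 0.1646, 0.1345]
ee_rot: [3.132, -0.004, 1.399]
wrist_force: [8.7, 1.2, 0.4]
width: 0.0473
```

```bash
python3 pin.py
```

```text
t 17.5 tcp [0.51   0.1646 0.1345] F [8.7 1.2 0.4] w 0.0473 ang 0.387 rad 0.1133
red [(np.int32(63), array([325.3, 190.7]))] up/down [326.4 190.8] [326.3 193.7]
```

Emit:
{"api": "step_arm", "payload": {
  "increments": "-0.044 -0.106 0 0 0 0; -0.045 -0.105 0 0 0 0; -0.046 -0.105 0 0 0 0; 0 0 0 0 0 0"
}}

```text
time: 17.95
tool_pos: [0.5067, 0.1639, 0.1345]
ee_rot: [3.132, -0.004, 1.399]
wrist_force: [9.7, 1.6, 1.9]
width: 0.0472
```

```bash
python3 pin.py
```

```text
t 17.95 tcp [0.5067 0.1639 0.1345] F [9.7 1.6 1.9] w 0.0472 ang 0.417 rad 0.1133
red [(np.int32(61), array([325. , 191.1]))] up/down [326.1 191.2] [326.  194.1]
```

Emit:
{"api": "step_arm", "payload": {
  "increments": "-0.047 -0.104 0 0 0 0; -0.048 -0.104 0 0 0 0; -0.049 -0.104 0 0 0 0; 0 0 0 0 0 0"
}}

```text
time: 18.4
tool_pos: [0.5035, 0.163, 0.1345]
ee_rot: [3.132, -0.004, 1.399]
wrist_force: [8.2, 1.1, 1.4]
width: 0.0473
```

```bash
python3 pin.py
```

```text
t 18.4 tcp [0.5035 0.163  0.1345] F [8.2 1.1 1.4] w 0.0473 ang 0.447 rad 0.1134
red [(np.int32(60), array([325.3, 191.5]))] up/down [325.9 191.6] [325.8 194.5]
```

Emit:
{"api": "step_arm", "payload": {
  "increments": "-0.05 -0.103 0 0 0 0; -0.051 -0.103 0 0 0 0; -0.052 -0.102 0 0 0 0; 0 0 0 0 0 0"
}}

```text
time: 18.85
tool_pos: [0.5002, 0.1621, 0.1345]
ee_rot: [3.132, -0.004, 1.399]
wrist_force: [9.4, 0.4, 1.3]
width: 0.0474
```

```bash
python3 pin.py
```

```text
t 18.85 tcp [0.5002 0.1621 0.1345] F [9.4 0.4 1.3] w 0.0474 ang 0.477 rad 0.1134
red [(np.int32(61), array([325.1, 192. ]))] up/down [325.7 192. ] [325.6 194.9]
```

Emit:
{"api": "step_arm", "payload": {
  "increments": "-0.053 -0.102 0 0 0 0; -0.054 -0.101 0 0 0 0; -0.055 -0.101 0 0 0 0; 0 0 0 0 0 0"
}}

```text
time: 19.3
tool_pos: [0.4971, 0.161, 0.1345]
ee_rot: [3.132, -0.004, 1.4]
wrist_force: [9.9, 1.7, 1.6]
width: 0.0473
```

```bash
python3 pin.py
```

```text
t 19.3 tcp [0.4971 0.161  0.1345] F [9.9 1.7 1.6] w 0.0473 ang 0.506 rad 0.1134
red [(np.int32(59), array([324.9, 192.5]))] up/down [325.5 192.4] [325.5 195.3]
```

Emit:
{"api": "step_arm", "payload": {
  "increments": "-0.056 -0.1 0 0 0 0; -0.057 -0.1 0 0 0 0; -0.057 -0.099 0 0 0 0; 0 0 0 0 0 0"
}}

```text
time: 19.75
tool_pos: [0.4939, 0.1599, 0.1345]
ee_rot: [3.132, -0.004, 1.399]
wrist_force: [9.4, 1.4, 0.6]
width: 0.0476
```

```bash
python3 pin.py
```

```text
t 19.75 tcp [0.4939 0.1599 0.1345] F [9.4 1.4 0.6] w 0.0476 ang 0.536 rad 0.1134
red [(np.int32(61), array([325. , 194.9]))] up/down [325.4 192.8] [325.3 195.7]
```

The pin is dropping: its row jumped about 2 px, where 2.9 px is expected when fully home. I'll hold and check again.

Emit:
{"api": "step_arm", "payload": {
  "increments": "0 0 0 0 0 0; 0 0 0 0 0 0; 0 0 0 0 0 0"
}}

```text
time: 20.1
tool_pos: [0.4939, 0.1599, 0.1344]
ee_rot: [3.132, -0.004, 1.399]
wrist_force: [9.5, 1.5, 0.2]
width: 0.0472
```

```bash
python3 pin.py; python3 - <<'E'
from h import *
s=snapshot("scene");cv2.imwrite("pics/s9f.png",s[...,::-1])
cv2.imwrite("pics/s9.png",cv2.resize(s[165:235,290:390],None,fx=7,fy=7,interpolation=2)[...,::-1])
E
```

```text
t 20.1 tcp [0.4939 0.1599 0.1344] F [9.5 1.5 0.2] w 0.0472 ang 0.535 rad 0.1134
red [(np.int32(60), array([325.1, 195. ]))] up/down [325.4 192.8] [325.3 195.7]
```

Emit:
{"api": "step_arm", "payload": {
  "increments": "-0.058 -0.098 0 0 0 0; 0 0 0 0 0 0; 0 0 0 0 0 0"
}}

```text
time: 20.5
tool_pos: [0.4929, 0.1595, 0.1345]
ee_rot: [3.132, -0.004, 1.4]
wrist_force: [10.0, 2.1, 0.9]
width: 0.0474
```

```bash
python3 pin.py; python3 - <<'E'
from h import *
# red-ness weighted subpixel vertical extents, before (7: up) and now
def ext(f):
    im=cv2.imread(f)[...,::-1].astype(float) if isinstance(f,str) else f.astype(float)
    r=np.clip((im[...,0]-np.maximum(im[...,1],im[...,2])*1.0-0)/1,0,None)
    m=blobs(im.astype(np.uint8),*RED)[0];ys,xs=np.where(m);cx=int(round(xs.mean()))
    p=(im[ys.min()-4:ys.max()+8,cx-1:cx+2]).mean(1).round().astype(int)
    print(ys.min()-4,cx);print([tuple(int(q) for q in v) for v in p])
ext("pics/s7f.png");ext("pics/s9f.png");ext(snapshot("scene"))
E
```

```text
t 20.5 tcp [0.4929 0.1595 0.1345] F [10.   2.1  0.9] w 0.0474 ang 0.545 rad 0.1134
red [(np.int32(62), array([325. , 195.2]))] up/down [325.3 192.9] [325.2 195.8]
177 330
[(137, 146, 164), (148, 154, 176), (159, 161, 178), (137, 100, 91), (203, 33, 24), (210, 23, 12), (211, 18, 7), (213, 20, 12), (212, 18, 12), (144, 16, 6), (105, 5, 5), (103, 8, 8), (100, 11, 10), (101, 13, 12), (96, 31, 30), (92, 83, 72), (93, 86, 76), (130, 109, 50), (168, 129, 0), (172, 134, 1), (171, 131, 0), (170, 131, 2)]
186 325
[(97, 105, 122), (145, 123, 61), (171, 133, 9), (172, 133, 0), (197, 54, 6), (207, 21, 13), (208, 20, 10), (208, 16, 8), (211, 21, 7), (198, 24, 17), (115, 13, 14), (100, 5, 5), (99, 7, 3), (98, 10, 5), (98, 12, 8), (81, 66, 56), (166, 128, 10), (169, 130, 1), (172, 132, 1), (170, 132, 0), (169, 129, 0), (168, 129, 1)]
187 325
[(134, 118, 72), (170, 131, 11), (172, 134, 4), (189, 69, 4), (205, 22, 10), (208, 19, 12), (209, 19, 10), (211, 21, 11), (207, 25, 16), (118, 13, 7), (101, 9, 5), (101, 8, 8), (99, 9, 12), (94, 3, 2), (84, 61, 51), (159, 124, 17), (169, 131, 0), (171, 133, 3), (170, 132, 0), (169, 130, 0), (170, 131, 2)]
```

The profile below the head now goes red, about 1 px of collar, then yellow. Before the drop it was about 3 px of grey, so the pin appears to be home. I'll ease the arm back slowly.

Emit:
{"api": "step_arm", "payload": {
  "increments": "0.029 0.049 0 0 0 0; 0.029 0.049 0 0 0 0; 0.029 0.049 0 0 0 0; 0.028 0.05 0 0 0 0; 0 0 0 0 0 0"
}}

```text
time: 21.1
tool_pos: [0.4951, 0.1603, 0.1345]
ee_rot: [3.132, -0.004, 1.4]
wrist_force: [9.5, 1.2, 0.7]
width: 0.0475
```

Emit:
{"api": "step_arm", "payload": {
  "increments": "0.027 0.05 0 0 0 0; 0.027 0.05 0 0 0 0; 0 0 0 0 0 0"
}}

```text
time: 21.4
tool_pos: [0.4958, 0.1606, 0.1345]
ee_rot: [3.132, -0.004, 1.4]
wrist_force: [7.7, 1.1, 1.1]
width: 0.0473
```

```bash
python3 pin.py
```

```text
t 21.4 tcp [0.4958 0.1606 0.1345] F [7.7 1.1 1.1] w 0.0473 ang 0.518 rad 0.1134
red [(np.int32(63), array([325.1, 194.5]))] up/down [325.5 192.5] [325.4 195.5]
```

Emit:
{"api": "step_arm", "payload": {
  "increments": "0.027 0.05 0 0 0 0; 0.027 0.05 0 0 0 0; 0.027 0.05 0 0 0 0; 0 0 0 0 0 0"
}}

```text
time: 21.85
tool_pos: [0.4964, 0.1608, 0.1345]
ee_rot: [3.135, -0.002, 1.4]
wrist_force: [6.2, 0.5, 1.8]
width: 0.0473
```

Emit:
{"api": "step_arm", "payload": {
  "increments": "0.027 0.05 0 0 0 0; 0.027 0.05 0 0 0 0; 0.027 0.05 0 0 0 0; 0 0 0 0 0 0"
}}

```text
time: 22.25
tool_pos: [0.4967, 0.1609, 0.1344]
ee_rot: [3.137, -0.001, 1.4]
wrist_force: [3.8, -0.1, 5.1]
width: 0.0474
```

Emit:
{"api": "step_arm", "payload": {
  "increments": "0.027 0.05 0 0 0 0; 0.027 0.05 0 0 0 0; 0.027 0.05 0 0 0 0; 0 0 0 0 0 0"
}}

```text
time: 22.65
tool_pos: [0.4971, 0.1611, 0.1344]
ee_rot: [3.14, 0.001, 1.4]
wrist_force: [0.6, -1.9, 7.7]
width: 0.0472
```

```bash
python3 pin.py
```

```text
t 22.65 tcp [0.4971 0.1611 0.1344] F [ 0.6 -1.9  7.7] w 0.0472 ang 0.506 rad 0.1134
red [(np.int32(61), array([325. , 194.4]))] up/down [325.6 192.4] [325.5 195.3]
```

The pin carries the load, with wheel force near 0 and no motion. I'll release and lift away.

Emit:
{"api": "step_arm", "payload": {
  "increments": "0 0 0 0 0 0; 0 0 0 0 0 0; 0 0 0 0 0 0; 0 0 0 0 0 0",
  "claw": -0.4
}}

```text
time: 23.1
tool_pos: [0.496, 0.1614, 0.1321]
ee_rot: [-3.14, 0.001, 1.4]
wrist_force: [0.4, 0.6, -0.0]
width: 0.0657
```

Emit:
{"api": "step_arm", "payload": {
  "increments": "0 0 -1.5 0 0 0; 0 0 -3 0 0 0; 0 0 -4 0 0 0; 0 0 -3 0 0 0; 0 0 0 0 0 0"
}}

```text
time: 23.6
tool_pos: [0.4991, 0.162, 0.255]
ee_rot: [3.131, -0.004, 1.4]
wrist_force: [0.1, -0.3, 0.4]
width: 0.0661
```

```bash
python3 pin.py; python3 - <<'E'
from h import *
s=snapshot("scene");im=snapshot("wrist");cv2.imwrite("pics/s10f.png",s[...,::-1])
c=cv2.resize(s[165:235,300:380],None,fx=5,fy=5,interpolation=2)
cv2.imwrite("pics/f.png",np.hstack([c,cv2.resize(im[50:400,120:520],(400,350))])[...,::-1])
E
```

```text
t 23.6 tcp [0.4991 0.162  0.255 ] F [ 0.1 -0.3  0.4] w 0.0661 ang 0.486 rad 0.1137
red [(np.int32(66), array([325. , 194.5]))] up/down [325.7 192.1] [325.6 195. ]
```

View pics/f.png

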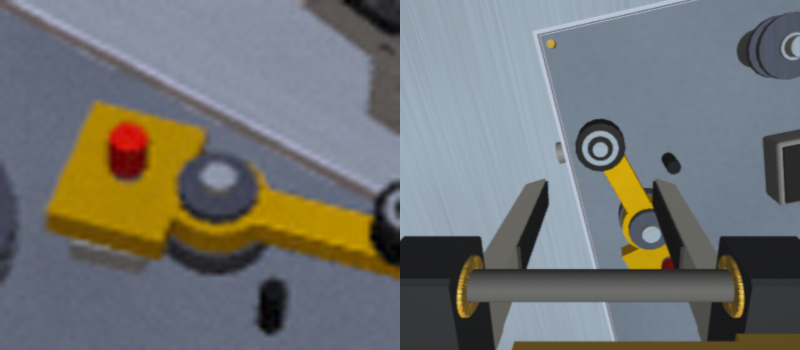

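The final view shows the pin upright and down on the tail, the arm held swung back, and the gripper clear. I'll check it's still, then hand in.

Emit:
{"api": "step_arm", "payload": {
  "increments": "0 0 0 0 0 0; 0 0 0 0 0 0; 0 0 0 0 0 0"
}}

```text
time: 24.05
tool_pos: [0.4963, 0.1614, 0.2467]
ee_rot: [-3.139, 0.001, 1.4]
wrist_force: [0.1, 1.2, 0.3]
width: 0.0655
```

```bash
python3 pin.py; python3 -c "
from bench import *
print(close_job())"
```

```text
t 24.05 tcp [0.4963 0.1614 0.2467] F [0.1 1.2 0.3] w 0.0655 ang 0.512 rad 0.114
red [(np.int32(61), array([325. , 194.5]))] up/down [325.5 192.5] [325.4 195.4]
the job is handed in; nothing more can be done
None
```

The tensioner is locked back and I handed the job in at about 24 s; the hand-in reports no verdict. I stood the pin in the tail hole, where the first attempt caught on the plate beside the hole and was re-aligned. I then swung the wheel back by its rim until the pin dropped at about 0.53 rad. Easing back, the pin took the load at about 0.51 rad, and the wheel force fell from about 10 N to about 0. Then I released the wheel and lifted clear.

**Last checks:** The pin is upright, the arm stays swung back, the pin's image position held steady between checks, and the gripper touches nothing.

**Disagreement:** The pin head moved down about 2.1 px in the scene camera, where a full drop should give about 2.9 px. The close-up shows only about 1 px of collar above the plate, so I judged the pin fully home, to within 1–2 mm.

**Not measured:** I did not re-measure the other objects after the move; no unexpected contact showed in the wrist forces.

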